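# Set the tray guide to its marker by rolling the thumbwheel

## Task

On the packing bench, set the adjustable tray guide: roll the knurled thumbwheel under a fingertip, a stroke at a time, until the moving fence has closed the gap far enough that its pointer lines up with the marker on the scale. Move the fence by the wheel alone: do not push the fence itself or the marker, and do not lift or disturb the jars, can and carton standing around. Finish with the hand clear of everything.

Things in the scene. Friction and masses are not known exactly. Their poses are not given: they have to be found in the camera images.
- station: Tray guide, bolted to the bench; place and heading vary. Origin on the bench below the wheel's centre. x runs along the axle, from wheel to bed; y is the fence's travel, towards the fixed fence. Grey housing 44 (x) x 120 (y) x 62 mm high, centred on the origin, slot on top for the wheel. Bed 12 mm thick, x 34 to 179, y +-145 mm; steel scale strip along y at x 156 to 174 mm.
- wheel: Dark steel knurled thumbwheel, 78 mm over the knurl, 26 mm wide, 24 ribs 10 mm apart and 2 mm high. Origin at its centre, 45 mm above the bench; its x is the level axle (station x), y and z turn with it. It stands 22 mm out of its housing and is rolled from the top, either way; drag about 1.5 N at the rim; stays where it is left.
- wheel_top (a point): Top of the wheel, mid-width: fixed point 84 mm above the bench. Rolling the top towards station +y (towards the fixed fence) moves the moving fence the same way and closes the gap: 12 mm per rad, 0.31 mm per mm of rim. Rolling back opens it. Rigidly geared, 79 mm of travel.
- fixed_fence (a point): Middle of the upper edge of the fixed fence's inner face, 58 mm above the bench. The fence is an aluminium plate 100 x 8 mm upright on the bed, across the travel.
- guide: The moving fence, an upright aluminium plate 100 x 8 mm, top 56 mm above the bench, at station x 50 to 150 mm, with a dark nut and pointer; driven along the station's y by the wheel. Origin at bench height in the plane of its gap-side face, at station x = 0. Do not push it.
- pointer (a point): Tip of the fence's pointer, a dark steel bar 6 mm wide that reaches over the scale strip in line with the fence's gap-side face, 24 mm above the bench.
- marker: Gauge marker: black clip 13 x 16 x 20 mm on the far edge of the scale strip, with a black bar 6 mm wide on top reaching over the strip towards the fence. Its place along the strip varies, always 18 to 62 mm on the closing side (station +y) of the pointer's start. It must stay put. Origin at bench height at station x = 0, in the plane of the bar's middle.
- mark (a point): Inner tip of the marker's black bar, 30 mm above the bench, axes parallel to the station's. The job is to bring pointer to the same station y as this point.
- jar: Small amber jar with steel lid, 42 mm across, 60 mm tall, loose, standing on the bed between the fences. Leave alone. Origin at the centre of its underside.
- tall_jar: Clear jar with steel lid, 60 mm across, 100 mm tall, loose on the bench beyond the fixed-fence end. Leave alone. Origin at the centre of its underside.
- carton: Cardboard carton 60 x 90 x 45 mm, loose on the bench at the other end of the guide. Leave alone. Origin at the centre of its underside.
- can: Steel can 66 mm across, 75 mm tall, loose on the bench at the same end as the carton. Leave alone. Origin at the centre of its underside.

How it is judged:
By the outcome, as a careful person would: the job done as asked, in the order asked, and still so for the second after the job is handed in, with the robot touching nothing.
It also fails if it takes over 72 s, if anything falls off the work surface, if the arm or the gripper's body presses on something with over 40 N, if the wrist force passes 120 N, or if a joint passes its speed limit or range.

## Robot

A 6-joint arm with a two-finger parallel gripper is mounted at the origin on the work surface. World frame = base frame: x ahead of the robot, y to its left, z up, the work surface at z = 0. Lengths are in m, angles in rad, forces in N, time in s.
With the tool pointing down it reaches from about 0.275 to 0.825 m from the base axis. Payload 4.9 kg.
Tool frame: the origin (TCP) lies at the very end of the fingers, on their centre line; the grasp point (between the pads) lies 19 mm behind it; z points along the fingers, y is the direction in which the jaws open and shut (so a half turn about z gives the same grasp; the last joint's range is limited). The gripper opens to 85 mm and grips with 20 to 120 N. Pads are 22 mm wide; open, the fingers measure 114 mm over their backs; the gripper's body (76 mm by 85 mm) begins 54 mm behind the grasp point. The pads swing forward as they close: fully open they stand 13 mm farther back than shut.
Start: joints at [-1.457, 0.326, -0.193, 1.052, 0, 1.437], TCP at [0.135, -0.533, 0.231] pointing down, gripper open.
Joint ranges: [-2.65, 2.65], [-0.97, 1.79], [-1.3, 1.35], [-1.93, 2.1], [-1.47, 1.37], [-3.14, 3.14]. Speed limits (rad/s): [2.57, 2.57, 3.14, 3.14, 3.14, 3.14].

## Interface

Orientations are given as a rotation vector (axis times angle).
In Python, from plant import r gives the robot as it stands.
- The arm moves only by the shell command python3 -m creep 'ROWS'. ROWS is JSON, a list of rows, each an object of numbers: "x", "y", "z": the shift along the tool's x, y, z in mm; "wx", "wy", "wz": the turn, a rotation vector about the tool's x, y, z in degrees; "jaw": the gripper command: -1 is shut, 1 is fully open, values between are in proportion. A call has exactly 10 rows; each row shifts and turns the pose as measured when the row begins, along the tool's axes as they then stand; what a row does not reach is not made up. A row lasts 1/12 s, in which the tool goes at most 41.7 mm and 7.16 degrees, less where a joint would pass 70% of its speed; a pose out of reach is approached as far as the arm can. A call is refused whole if a number of a shift passes 41.7 or a number of a turn 7.16, either way. A call with a gripper value outside its range is refused whole. The fingers move at their own pace and stop on an object; the grip force is fixed at half the most. Time passes only in rows, so rows that do not move let the fingers close, or fill a call up. It gives the time, the measured TCP pose, the force and the opening at its end, in the units of the state.
- r.get_state(): the state, without advancing time (a new reading comes with each control period).
- r.snapshot(name): name is "scene" or "top" or "wrist"; returns a dict with "color" (400x640x3 uint8, red, green, blue), "intrinsics" (3x3 intrinsics, pixels), "dist_coeffs" ([k1, k2, p1, p2, k3] as OpenCV has them; the pictures are not rectified), "camera_from_world" (4x4, takes a point from world to camera coordinates). Camera axes: x right, y down, z forward; pixel columns grow to the right and rows downward; lengths in m; the calibration is good to about 2 mm. A picture is of the moment at which its call begins. There is no depth.
- r.close_job(): hands the job in, once; it reports no verdict.
The state is a dict: "time_s": time; "q": joint angles; "qvel": joint speeds; "joint_efforts": joint torques, N m; "ee_pos": TCP position; "tool_rot": TCP orientation; "ft_force": force on the tool from outside, world axes, zero at the start; "ft_torque": the same for the moment, N m; "finger_gap": finger opening in m.
Only numpy, scipy, OpenCV 4.12 (cv2) and the standard library are available. Lean on these libraries where they do the work, as an engineer would, in place of code of your own. Each camera call takes 0.05 s, during which the arm holds its last target. There are 200 camera calls.

## Working session

There is one attempt and no reset: what is moved stays moved. The work goes in short steps, Python scripts to look and compute and a shell command to move; the robot and the scene stay as the last step left them, time stands still between calls to the robot, and variables do not carry over. Pictures are saved under pics/ and viewed, about 8 in all and at most 12, crops included, and the job is handed in when it is done.

```bash
ls; mkdir -p pics; python3 - <<'E'
from plant import r
import cv2,json,numpy as np
s=r.get_state();print({k:np.round(v,3).tolist() for k,v in s.items()})
for n in("scene","top"):
    d=r.snapshot(n);cv2.imwrite(f"pics/{n}0.png",d["color"][:,:,::-1])
    print(n,np.round(d["intrinsics"],1).tolist(),d["dist_coeffs"],np.round(d["camera_from_world"],3).tolist())
    np.save(f"pics/{n}0.npy",d,allow_pickle=True)
E
```

```text
pics
{'time_s': 0.0, 'q': [-1.457, 0.327, -0.194, 1.052, 0.0, 1.437], 'qvel': [0.001, 0.001, 0.0, -0.001, -0.0, 0.0], 'joint_efforts': [0.0, -44.34, 26.244, 0.016, 0.0, 0.0], 'ee_pos': [0.135, -0.533, 0.231], 'tool_rot': [-3.116, -0.388, -0.0], 'ft_force': [-0.024, 0.199, 0.386], 'ft_torque': [-0.002, 0.043, -0.012], 'finger_gap': 0.085}
scene [[371.7, 0.0, 326.3], [0.0, 371.7, 196.3], [0.0, 0.0, 1.0]] [0.02994611 0.         0.         0.         0.        ] [[0.761, 0.649, 0.009, -0.468], [0.45, -0.518, -0.727, -0.185], [-0.467, 0.557, -0.686, 1.275], [0.0, 0.0, 0.0, 1.0]]
top [[490.4, 0.0, 312.3], [0.0, 490.4, 191.9], [0.0, 0.0, 1.0]] [-0.03063187  0.          0.          0.          0.        ] [[-0.008, -1.0, -0.002, 0.01], [-0.987, 0.008, -0.163, 0.629], [0.163, 0.0, -0.987, 1.006], [0.0, 0.0, 0.0, 1.0]]
```

View pics/top0.png

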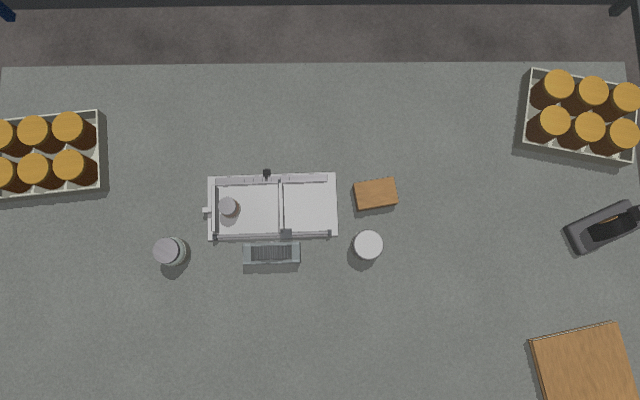

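View pics/scene0.png

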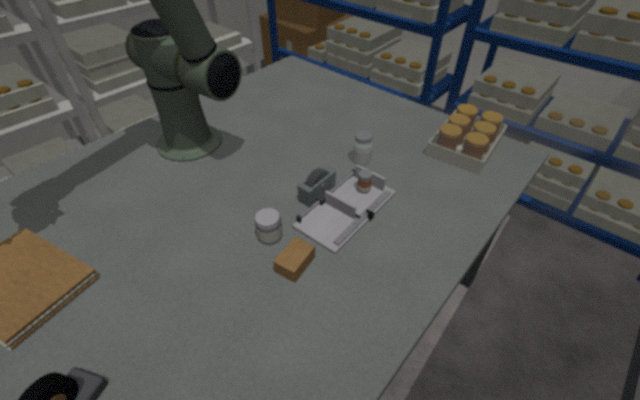

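The top view shows the wheel at about (271,253), the moving fence at x≈281, the marker at (266,174) and the fixed fence at about x≈213. Station +x points up in the picture and +y points left. I'll zoom in next.

```bash
cat > h.py <<'E'
import numpy as np,cv2
def ray(d,px,z):
    K,D,T=[np.array(d[k],float) for k in("intrinsics","dist_coeffs","camera_from_world")]
    n=cv2.undistortPoints(np.array([[px]],float),K,D)[0,0]
    R,t=T[:3,:3],T[:3,3];c=-R.T@t;v=R.T@np.array([n[0],n[1],1]);return c+v*(z-c[2])/v[2]
def proj(d,p):
    K,D,T=[np.array(d[k],float) for k in("intrinsics","dist_coeffs","camera_from_world")]
    return cv2.projectPoints(np.array([p],float),T[:3,:3],T[:3,3],K,D)[0].ravel()
def load(f): return np.load(f,allow_pickle=True).item()
def snap(n,f):
    from plant import r
    d=r.snapshot(n);np.save(f"pics/{f}.npy",d,allow_pickle=True);cv2.imwrite(f"pics/{f}.png",d["color"][:,:,::-1]);return d
E
python3 - <<'E'
from h import *
d=load("pics/top0.npy")
c=d["color"][165:270,195:345,::-1]
cv2.imwrite("pics/topc.png",cv2.resize(c,None,fx=5,fy=5,interpolation=cv2.INTER_CUBIC))
E
```

```text
(no output)
```

View pics/topc.png

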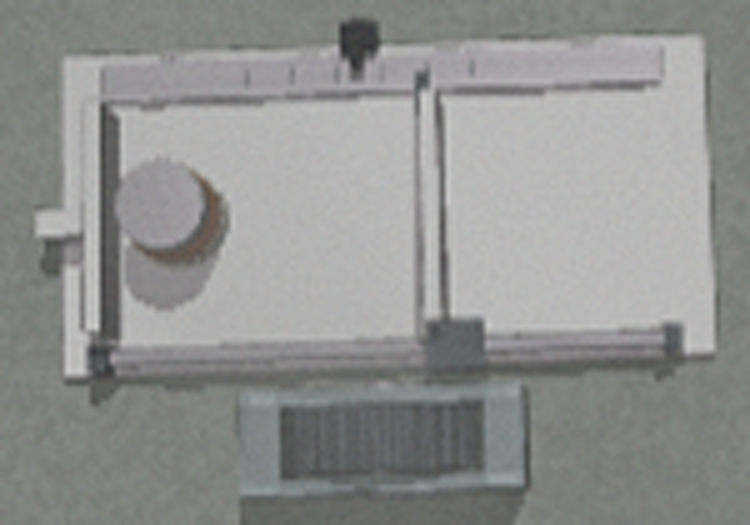

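The crop shows:
- Bed corners: (65,57), (705,37), (715,355), (66,380)
- Housing top corners: (240,390), (522,383), (525,487), (240,493)
- Marker bar tip: (357,77)
- Pointer tip: (422,73)

```bash
python3 - <<'E'
from h import *
d=load("pics/top0.npy")
w=lambda u,v,z: ray(d,(195+(u+.5)/5-.5,165+(v+.5)/5-.5),z)
B=[w(*p,.012) for p in((65,57),(705,37),(715,355),(66,380))]
H=[w(*p,.062) for p in((240,390),(522,383),(525,487),(240,493))]
print("bed sides",[np.linalg.norm(B[i]-B[(i+1)%4]) for i in range(4)],"h",[np.linalg.norm(H[i]-H[(i+1)%4]) for i in range(4)])
for a,b in((B[0],B[1]),(B[3],B[2]),(H[0],H[1]),(H[3],H[2])): v=a-b;print("y dir deg",np.degrees(np.arctan2(-v[0],v[1])))
hc=np.mean(H,0);bc=np.mean(B,0);print("hc",hc,"bc",bc, bc-hc)
m=w(357,77,.030);p=w(422,73,.024)
v=(B[0]-B[1]+B[3]-B[2]);v/=np.linalg.norm(v);x=np.array([v[1],-v[0],0])
o=bc-.1065*x;print("yaxis",v,"o from bed",o)
print("mark",m,(m-o)@x,(m-o)@v,"ptr",p,(p-o)@x,(p-o)@v,"gap",(m-p)@v)
wt=w(380,440,.084);print("wheel top",wt)
from plant import r
from scipy.spatial.transform import Rotation as R
print(R.from_rotvec(r.get_state()["tool_rot"]).as_matrix().round(3))
E
```

```text
bed sides [np.float64(0.28853023896091906), np.float64(0.14313707388356117), np.float64(0.28649005047820597), np.float64(0.14527088334850755)] h [np.float64(0.11851410326531146), np.float64(0.043315384604890345), np.float64(0.11899284500958546), np.float64(0.0428842572759996)]
y dir deg 1.3278290323054647
y dir deg 1.755009228671926
y dir deg 0.9744078112038732
y dir deg 0.7673713576101403
hc [0.49966158 0.09266085 0.062     ] bc [0.60469014 0.09483724 0.012     ] [ 0.10502855  0.00217639 -0.05      ]
yaxis [-0.02688637  0.9996385   0.        ] o from bed [0.49822864 0.09197384 0.012     ]
mark [0.65967935 0.10714397 0.03      ] 0.16180021441230621 0.010823823939669016 ptr [0.66238439 0.07882518 0.024     ] 0.16374288842328485 -0.017557454991558936 gap 0.028381278931227952
wheel top [0.49798539 0.09148185 0.084     ]
[[ 0.969  0.245 -0.   ]
 [ 0.245 -0.969  0.002]
 [ 0.    -0.002 -1.   ]]
```

The measurements agree with the given sizes. The station is at about (0.499, 0.092) with a heading of about +1.5°. The gap to close is about 28 mm, which is about 92 mm of rim. Next I approach with the jaws shut and the tool y axis along station -y.

```bash
python3 -m creep '[{"wz":6.3,"jaw":-1},{"wz":6.3,"jaw":-1},{"x":21,"y":-33,"jaw":-1},{"x":21,"y":-33,"jaw":-1},{"x":21,"y":-33,"jaw":-1},{"x":21,"y":-33,"jaw":-1},{"x":21,"y":-33,"jaw":-1},{"x":21,"y":-33,"jaw":-1},{"x":21,"y":-33,"jaw":-1},{"x":21,"y":-33,"jaw":-1}]'
python3 -m creep '[{"x":21,"y":-33,"jaw":-1},{"x":21,"y":-33,"jaw":-1},{"x":21,"y":-33,"jaw":-1},{"x":21,"y":-33,"jaw":-1},{"x":21,"y":-33,"jaw":-1},{"x":21,"y":-33,"jaw":-1},{"x":21,"y":-33,"jaw":-1},{"x":21,"y":-33,"jaw":-1},{"jaw":-1},{"jaw":-1}]'
```

```text
$[0]: bad value
$[0]: bad value
```

```bash
python3 -m creep '[{"x":0,"y":0,"z":0,"wx":0,"wy":0,"wz":6.3,"jaw":-1},{"x":0,"y":0,"z":0,"wx":0,"wy":0,"wz":6.3,"jaw":-1},{"x":21,"y":-33,"z":0,"wx":0,"wy":0,"wz":0,"jaw":-1},{"x":21,"y":-33,"z":0,"wx":0,"wy":0,"wz":0,"jaw":-1},{"x":21,"y":-33,"z":0,"wx":0,"wy":0,"wz":0,"jaw":-1},{"x":21,"y":-33,"z":0,"wx":0,"wy":0,"wz":0,"jaw":-1},{"x":21,"y":-33,"z":0,"wx":0,"wy":0,"wz":0,"jaw":-1},{"x":21,"y":-33,"z":0,"wx":0,"wy":0,"wz":0,"jaw":-1},{"x":21,"y":-33,"z":0,"wx":0,"wy":0,"wz":0,"jaw":-1},{"x":21,"y":-33,"z":0,"wx":0,"wy":0,"wz":0,"jaw":-1}]'
```

```text
time_s: 0.93
ee_pos: [0.3, -0.2605, 0.226]
tool_rot: [-3.136, -0.001, 0.004]
ft_force: [0.7, 0.2, 0.7]
finger_gap: -0.0
```

```bash
python3 -m creep '[{"x":20,"y":-33,"z":0,"wx":0,"wy":0,"wz":-1.5,"jaw":-1},{"x":20,"y":-33,"z":0,"wx":0,"wy":0,"wz":0,"jaw":-1},{"x":20,"y":-33,"z":0,"wx":0,"wy":0,"wz":0,"jaw":-1},{"x":20,"y":-33,"z":0,"wx":0,"wy":0,"wz":0,"jaw":-1},{"x":20,"y":-33,"z":0,"wx":0,"wy":0,"wz":0,"jaw":-1},{"x":20,"y":-33,"z":0,"wx":0,"wy":0,"wz":0,"jaw":-1},{"x":20,"y":-33,"z":0,"wx":0,"wy":0,"wz":0,"jaw":-1},{"x":20,"y":-33,"z":0,"wx":0,"wy":0,"wz":0,"jaw":-1},{"x":20,"y":-33,"z":0,"wx":0,"wy":0,"wz":0,"jaw":-1},{"x":0,"y":0,"z":0,"wx":0,"wy":0,"wz":0,"jaw":-1}]'; python3 - <<'E'
from h import *
snap("wrist","w0")
E
```

```text
time_s: 1.77
ee_pos: [0.4785, 0.0643, 0.2264]
tool_rot: [-3.134, -0.054, 0.001]
ft_force: [-0.2, 0.2, 0.6]
finger_gap: -0.0002
```

View pics/w0.png

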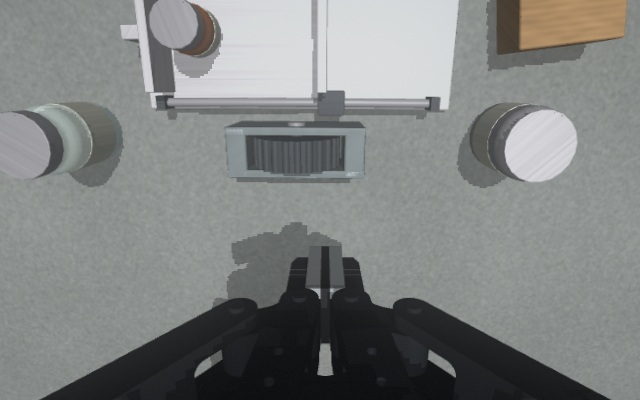

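The wrist view shows the housing top at corners (227,128), (365,126), (362,177) and (230,177), with the wheel around (297,155). The shut fingertips are at about (325,250).

```bash
python3 - <<'E'
from h import *
d=load("pics/w0.npy")
H=np.array([ray(d,p,.062) for p in((227,128),(365,126),(362,177),(230,177))])
print(H,H.mean(0)); print([np.linalg.norm(H[i]-H[(i+1)%4]) for i in range(4)])
for a,b in((0,1),(3,2)): v=H[a]-H[b];print(np.degrees(np.arctan2(-v[0],v[1])))
print("tip px", proj(d,[0.4785,.0643,.2264]))
E
```

```text
[[0.51842105 0.15042014 0.062     ]
 [0.52423392 0.03457313 0.062     ]
 [0.48036664 0.03422579 0.062     ]
 [0.4760223  0.14954121 0.062     ]] [0.49976098 0.09219007 0.062     ]
[np.float64(0.11599275171750226), np.float64(0.04386865275837146), np.float64(0.11539722608456089), np.float64(0.04240785416033661)]
2.8725266601414616
2.157511305662385
tip px [326.79232708 267.5871491 ]
```

```bash
python3 -m creep '[{"x":7,"y":-4,"z":30,"wx":0,"wy":0,"wz":0,"jaw":-1},{"x":7,"y":-4,"z":30,"wx":0,"wy":0,"wz":0,"jaw":-1},{"x":7,"y":-3,"z":30,"wx":0,"wy":0,"wz":0,"jaw":-1},{"x":0,"y":0,"z":20,"wx":0,"wy":0,"wz":0,"jaw":-1},{"x":0,"y":0,"z":15,"wx":0,"wy":0,"wz":0,"jaw":-1},{"x":0,"y":0,"z":4,"wx":0,"wy":0,"wz":0,"jaw":-1},{"x":0,"y":0,"z":0,"wx":0,"wy":0,"wz":0,"jaw":-1},{"x":0,"y":0,"z":0,"wx":0,"wy":0,"wz":0,"jaw":-1},{"x":0,"y":0,"z":0,"wx":0,"wy":0,"wz":0,"jaw":-1},{"x":0,"y":0,"z":0,"wx":0,"wy":0,"wz":0,"jaw":-1}]'
```

```text
time_s: 2.65
ee_pos: [0.4957, 0.0697, 0.0939]
tool_rot: [-3.139, -0.045, 0.006]
ft_force: [0.4, 0.7, 0.2]
finger_gap: -0.0003
```

```bash
python3 -m creep '[{"x":4,"y":-6,"z":4,"wx":0,"wy":0,"wz":0,"jaw":-1},{"x":0,"y":0,"z":2,"wx":0,"wy":0,"wz":0,"jaw":-1},{"x":0,"y":0,"z":2,"wx":0,"wy":0,"wz":0,"jaw":-1},{"x":0,"y":0,"z":1,"wx":0,"wy":0,"wz":0,"jaw":-1},{"x":0,"y":0,"z":1,"wx":0,"wy":0,"wz":0,"jaw":-1},{"x":0,"y":0,"z":1,"wx":0,"wy":0,"wz":0,"jaw":-1},{"x":0,"y":0,"z":1,"wx":0,"wy":0,"wz":0,"jaw":-1},{"x":0,"y":0,"z":1,"wx":0,"wy":0,"wz":0,"jaw":-1},{"x":0,"y":0,"z":1,"wx":0,"wy":0,"wz":0,"jaw":-1},{"x":0,"y":0,"z":1,"wx":0,"wy":0,"wz":0,"jaw":-1}]'
```

```text
time_s: 3.48
ee_pos: [0.5028, 0.0763, 0.0812]
tool_rot: [-3.14, -0.046, -0.006]
ft_force: [-2.1, -2.3, 11.8]
finger_gap: -0.0
```

```bash
python3 -m creep '[{"x":0,"y":-4,"z":0.5,"wx":0,"wy":0,"wz":0,"jaw":-1},{"x":0,"y":-4,"z":0.5,"wx":0,"wy":0,"wz":0,"jaw":-1},{"x":0,"y":-4,"z":0.8,"wx":0,"wy":0,"wz":0,"jaw":-1},{"x":0,"y":-4,"z":1,"wx":0,"wy":0,"wz":0,"jaw":-1},{"x":0,"y":-4,"z":1,"wx":0,"wy":0,"wz":0,"jaw":-1},{"x":0,"y":-4,"z":1,"wx":0,"wy":0,"wz":0,"jaw":-1},{"x":0,"y":-4,"z":1,"wx":0,"wy":0,"wz":0,"jaw":-1},{"x":0,"y":-2,"z":1,"wx":0,"wy":0,"wz":0,"jaw":-1},{"x":0,"y":0,"z":0,"wx":0,"wy":0,"wz":0,"jaw":-1},{"x":0,"y":0,"z":0,"wx":0,"wy":0,"wz":0,"jaw":-1}]'; python3 - <<'E'
from h import *
d=snap("top","t1")
c=d["color"][165:270,195:345,::-1]
cv2.imwrite("pics/t1c.png",cv2.resize(c,None,fx=5,fy=5,interpolation=cv2.INTER_CUBIC))
E
```

```text
time_s: 4.32
ee_pos: [0.5026, 0.0859, 0.0843]
tool_rot: [3.121, 0.057, 0.012]
ft_force: [0.5, 0.2, -0.0]
finger_gap: 0.0001
```

View pics/t1c.png

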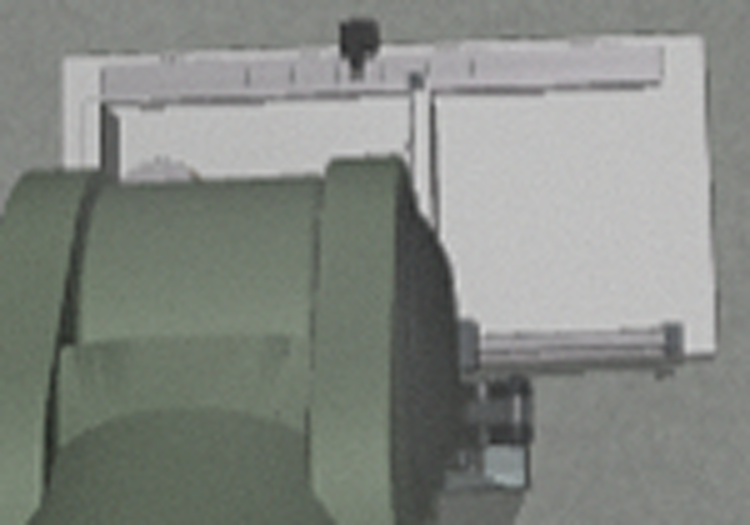

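The fence followed with no slip: the pointer went from crop x=422 to 415, about 3 mm, for 9.6 mm of tip travel. Under contact each row falls short of what I command, so I'll use larger rows. First I set up automatic tracking of the pointer.

```bash
cat >> h.py <<'E'
def gap(d):
    """station-y gap mark - pointer (m): dark blob centroids in the top picture, both tips over the strip"""
    g=cv2.resize(cv2.cvtColor(d["color"],cv2.COLOR_RGB2GRAY)[165:190,215:335],None,fx=5,fy=5,interpolation=cv2.INTER_CUBIC)
    out={}
    n,l,s,c=cv2.connectedComponentsWithStats((g<110).astype(np.uint8))
    for i in range(1,n):
        if s[i,4]>25 and s[i,1]<80 and s[i,3]>8 and s[i,2]<60: out[i]=(s[i].tolist(),c[i].round(1).tolist())
    return g,l,list(out.values())
E
python3 - <<'E'
from h import *
for f in("top0","t1"):
    g,l,o=gap(load(f"pics/{f}.npy"));print(f,*o,sep="\n ")
    for v in (55,60,63,66,70): print(v, g[v,180:370:4].tolist())
E
python3 -m creep '[{"x":-1,"y":-8,"z":2,"wx":0,"wy":0,"wz":0,"jaw":-1},{"x":0,"y":-8,"z":1,"wx":0,"wy":0,"wz":0,"jaw":-1},{"x":0,"y":-8,"z":1,"wx":0,"wy":0,"wz":0,"jaw":-1},{"x":0,"y":-8,"z":1.5,"wx":0,"wy":0,"wz":0,"jaw":-1},{"x":0,"y":0,"z":-10,"wx":0,"wy":0,"wz":0,"jaw":-1},{"x":0,"y":0,"z":-10,"wx":0,"wy":0,"wz":0,"jaw":-1},{"x":0,"y":0,"z":0,"wx":0,"wy":0,"wz":0,"jaw":-1},{"x":0,"y":0,"z":0,"wx":0,"wy":0,"wz":0,"jaw":-1},{"x":0,"y":0,"z":0,"wx":0,"wy":0,"wz":0,"jaw":-1},{"x":0,"y":0,"z":0,"wx":0,"wy":0,"wz":0,"jaw":-1}]'; python3 - <<'E'
from h import *
d=snap("top","t2")
print(*gap(d)[2],sep="\n ")
E
```

```text
top0
 ([238, 17, 44, 62, 1793], [258.3, 41.9])
 ([316, 72, 12, 25, 183], [321.1, 81.0])
55 [175, 175, 173, 172, 170, 159, 154, 159, 159, 156, 168, 176, 168, 160, 164, 113, 73, 70, 62, 61, 61, 81, 102, 95, 133, 168, 180, 173, 167, 169, 169, 169, 169, 168, 169, 171, 170, 167, 165, 163, 163, 163, 162, 160, 164, 169, 166, 160]
60 [164, 161, 159, 162, 158, 155, 155, 156, 155, 156, 159, 161, 159, 154, 154, 137, 127, 108, 53, 56, 66, 101, 137, 132, 155, 160, 159, 161, 159, 158, 158, 159, 158, 159, 163, 161, 155, 154, 161, 163, 160, 161, 164, 160, 163, 163, 162, 157]
63 [156, 154, 152, 153, 153, 157, 158, 156, 154, 157, 156, 156, 158, 156, 148, 150, 157, 131, 58, 57, 71, 117, 160, 152, 160, 153, 152, 160, 160, 157, 158, 159, 158, 159, 163, 160, 148, 145, 162, 163, 158, 160, 163, 159, 161, 162, 161, 152]
66 [155, 155, 153, 145, 153, 161, 162, 158, 157, 158, 158, 159, 161, 156, 140, 151, 165, 137, 72, 59, 71, 122, 169, 160, 161, 149, 148, 159, 158, 158, 160, 159, 157, 159, 164, 165, 148, 137, 162, 161, 161, 162, 161, 159, 161, 163, 162, 151]
70 [157, 159, 151, 129, 153, 162, 158, 155, 156, 159
[... 982 characters left out ...]
9, 167, 158]
66 [161, 162, 159, 148, 162, 165, 164, 164, 163, 163, 160, 162, 165, 159, 145, 158, 170, 139, 74, 58, 72, 127, 177, 169, 165, 153, 154, 166, 165, 160, 163, 167, 170, 172, 172, 169, 151, 142, 169, 170, 168, 166, 165, 165, 169, 169, 167, 155]
70 [163, 163, 155, 137, 159, 165, 163, 163, 164, 161, 160, 162, 164, 159, 137, 154, 173, 150, 97, 82, 90, 136, 177, 166, 165, 150, 153, 169, 164, 162, 162, 162, 157, 148, 149, 154, 143, 138, 169, 167, 166, 166, 166, 165, 166, 169, 169, 155]
time_s: 5.2
ee_pos: [0.5015, 0.1017, 0.1024]
tool_rot: [3.131, 0.096, 0.016]
ft_force: [-0.5, -0.2, 0.6]
finger_gap: 0.0001
([238, 17, 43, 62, 1754], [258.2, 41.9])
 ([296, 74, 17, 19, 184], [304.3, 82.0])
```

```bash
python3 -m creep '[{"x":-1,"y":15,"z":0,"wx":0,"wy":0,"wz":1.5,"jaw":-1},{"x":0,"y":15,"z":0,"wx":0,"wy":0,"wz":0,"jaw":-1},{"x":0,"y":0,"z":10,"wx":0,"wy":0,"wz":0,"jaw":-1},{"x":0,"y":0,"z":7,"wx":0,"wy":0,"wz":0,"jaw":-1},{"x":0,"y":0,"z":2,"wx":0,"wy":0,"wz":0,"jaw":-1},{"x":0,"y":0,"z":1,"wx":0,"wy":0,"wz":0,"jaw":-1},{"x":0,"y":0,"z":1,"wx":0,"wy":0,"wz":0,"jaw":-1},{"x":0,"y":-8,"z":0.5,"wx":0,"wy":0,"wz":0,"jaw":-1},{"x":0,"y":-8,"z":0.5,"wx":0,"wy":0,"wz":0,"jaw":-1},{"x":0,"y":-8,"z":0.5,"wx":0,"wy":0,"wz":0,"jaw":-1}]'
python3 -m creep '[{"x":0,"y":-8,"z":1,"wx":0,"wy":0,"wz":0,"jaw":-1},{"x":0,"y":-8,"z":1,"wx":0,"wy":0,"wz":0,"jaw":-1},{"x":0,"y":-8,"z":1,"wx":0,"wy":0,"wz":0,"jaw":-1},{"x":0,"y":-8,"z":1.5,"wx":0,"wy":0,"wz":0,"jaw":-1},{"x":0,"y":0,"z":-10,"wx":0,"wy":0,"wz":0,"jaw":-1},{"x":0,"y":0,"z":-10,"wx":0,"wy":0,"wz":0,"jaw":-1},{"x":0,"y":0,"z":0,"wx":0,"wy":0,"wz":0,"jaw":-1},{"x":0,"y":0,"z":0,"wx":0,"wy":0,"wz":0,"jaw":-1},{"x":0,"y":0,"z":0,"wx":0,"wy":0,"wz":0,"jaw":-1},{"x":0,"y":0,"z":0,"wx":0,"wy":0,"wz":0,"jaw":-1}]'; python3 - <<'E'
from h import *
d=snap("top","t3")
print(*gap(d)[2],sep="\n ")
E
```

```text
time_s: 6.08
ee_pos: [0.5012, 0.079, 0.0818]
tool_rot: [3.101, 0.055, 0.014]
ft_force: [-4.3, -4.6, 9.6]
finger_gap: 0.0005
time_s: 6.92
ee_pos: [0.5006, 0.0922, 0.1049]
tool_rot: [3.096, 0.099, 0.021]
ft_force: [-0.5, -0.4, -0.1]
finger_gap: -0.0002
([239, 18, 42, 61, 1743], [258.2, 42.0])
 ([282, 75, 16, 27, 200], [290.1, 85.3])
```

```bash
python3 -m creep '[{"x":-1,"y":11,"z":0,"wx":1.3,"wy":0,"wz":1,"jaw":-1},{"x":0,"y":10,"z":5,"wx":1.3,"wy":0,"wz":1,"jaw":-1},{"x":0,"y":0,"z":10,"wx":0,"wy":0,"wz":0,"jaw":-1},{"x":0,"y":0,"z":6,"wx":0,"wy":0,"wz":0,"jaw":-1},{"x":0,"y":0,"z":2,"wx":0,"wy":0,"wz":0,"jaw":-1},{"x":0,"y":0,"z":1,"wx":0,"wy":0,"wz":0,"jaw":-1},{"x":0,"y":0,"z":1,"wx":0,"wy":0,"wz":0,"jaw":-1},{"x":0,"y":-10,"z":0.5,"wx":0,"wy":0,"wz":0,"jaw":-1},{"x":0,"y":-10,"z":0.5,"wx":0,"wy":0,"wz":0,"jaw":-1},{"x":0,"y":-10,"z":0.5,"wx":0,"wy":0,"wz":0,"jaw":-1}]'
python3 -m creep '[{"x":0,"y":-10,"z":1,"wx":0,"wy":0,"wz":0,"jaw":-1},{"x":0,"y":-10,"z":1,"wx":0,"wy":0,"wz":0,"jaw":-1},{"x":0,"y":-10,"z":1,"wx":0,"wy":0,"wz":0,"jaw":-1},{"x":0,"y":-10,"z":1.5,"wx":0,"wy":0,"wz":0,"jaw":-1},{"x":0,"y":0,"z":-10,"wx":0,"wy":0,"wz":0,"jaw":-1},{"x":0,"y":0,"z":-10,"wx":0,"wy":0,"wz":0,"jaw":-1},{"x":0,"y":0,"z":0,"wx":0,"wy":0,"wz":0,"jaw":-1},{"x":0,"y":0,"z":0,"wx":0,"wy":0,"wz":0,"jaw":-1},{"x":0,"y":0,"z":0,"wx":0,"wy":0,"wz":0,"jaw":-1},{"x":0,"y":0,"z":0,"wx":0,"wy":0,"wz":0,"jaw":-1}]'; python3 - <<'E'
from h import *
d=snap("top","t4")
print(*gap(d)[2],sep="\n ")
E
```

```text
time_s: 7.8
ee_pos: [0.5003, 0.0807, 0.082]
tool_rot: [3.108, 0.054, 0.019]
ft_force: [-4.2, -4.1, 9.0]
finger_gap: 0.0002
time_s: 8.63
ee_pos: [0.4988, 0.1, 0.1044]
tool_rot: [3.108, 0.112, 0.024]
ft_force: [-0.3, 1.2, 0.4]
finger_gap: 0.0003
([239, 17, 43, 61, 1744], [258.2, 41.9])
 ([264, 75, 19, 21, 210], [274.1, 83.2])
```

```bash
python3 -m creep '[{"x":0,"y":13,"z":0,"wx":1.5,"wy":0,"wz":1.2,"jaw":-1},{"x":0,"y":12,"z":5,"wx":0,"wy":0,"wz":1.2,"jaw":-1},{"x":0,"y":0,"z":10,"wx":0,"wy":0,"wz":0,"jaw":-1},{"x":0,"y":0,"z":6,"wx":0,"wy":0,"wz":0,"jaw":-1},{"x":0,"y":0,"z":2,"wx":0,"wy":0,"wz":0,"jaw":-1},{"x":0,"y":0,"z":1,"wx":0,"wy":0,"wz":0,"jaw":-1},{"x":0,"y":0,"z":1,"wx":0,"wy":0,"wz":0,"jaw":-1},{"x":0,"y":-10,"z":0.5,"wx":0,"wy":0,"wz":0,"jaw":-1},{"x":0,"y":-10,"z":0.5,"wx":0,"wy":0,"wz":0,"jaw":-1},{"x":0,"y":-10,"z":0.5,"wx":0,"wy":0,"wz":0,"jaw":-1}]'
python3 -m creep '[{"x":0,"y":-10,"z":1,"wx":0,"wy":0,"wz":0,"jaw":-1},{"x":0,"y":-8,"z":1,"wx":0,"wy":0,"wz":0,"jaw":-1},{"x":0,"y":0,"z":-10,"wx":0,"wy":0,"wz":0,"jaw":-1},{"x":0,"y":0,"z":-20,"wx":0,"wy":0,"wz":0,"jaw":-1},{"x":0,"y":0,"z":-20,"wx":0,"wy":0,"wz":0,"jaw":-1},{"x":0,"y":0,"z":-20,"wx":0,"wy":0,"wz":0,"jaw":-1},{"x":0,"y":0,"z":-20,"wx":0,"wy":0,"wz":0,"jaw":-1},{"x":0,"y":0,"z":0,"wx":0,"wy":0,"wz":0,"jaw":-1},{"x":0,"y":0,"z":0,"wx":0,"wy":0,"wz":0,"jaw":-1},{"x":0,"y":0,"z":0,"wx":0,"wy":0,"wz":0,"jaw":-1}]'; python3 - <<'E'
from h import *
d=snap("top","t5")
print(*gap(d)[2],sep="\n ")
w=snap("wrist","w5")
a=cv2.resize(d["color"][165:200,235:305,::-1],None,fx=10,fy=8,interpolation=cv2.INTER_CUBIC)
b=cv2.resize(w["color"][0:150,120:470,::-1],None,fx=2,fy=2)
cv2.imwrite("pics/c5.png",np.vstack([a,b]))
E
```

```text
time_s: 9.52
ee_pos: [0.5012, 0.0738, 0.0803]
tool_rot: [3.09, 0.049, 0.025]
ft_force: [-5.7, -8.8, 18.2]
finger_gap: -0.0003
time_s: 10.35
ee_pos: [0.4964, 0.0795, 0.169]
tool_rot: [3.077, 0.078, 0.015]
ft_force: [0.7, 0.6, -1.0]
finger_gap: -0.0002
([239, 18, 43, 60, 1741], [258.3, 42.0])
 ([266, 75, 17, 18, 191], [274.0, 82.9])
```

View pics/c5.png

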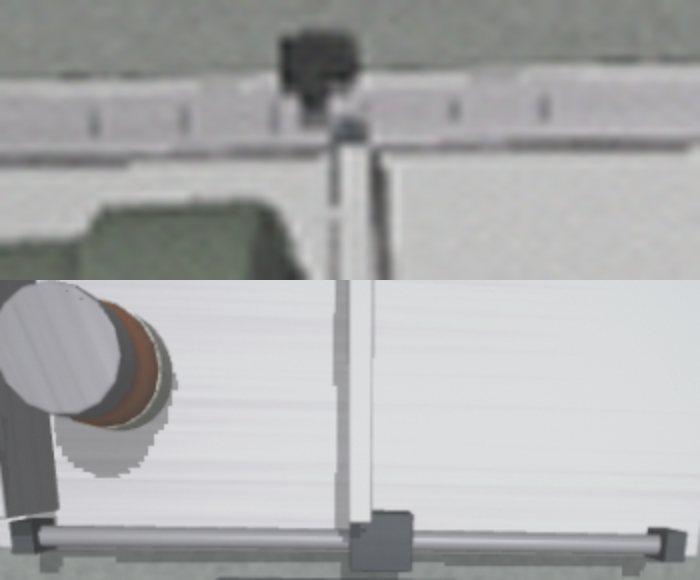

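The last stroke gave no net advance: the pointer is still 3.3 px right of the mark bar, about 7 mm. I had pressed too far behind the top of the wheel. I'll level the tool and start the next stroke nearer the top.

```bash
python3 -m creep '[{"x":3,"y":-3,"z":0,"wx":3.6,"wy":0,"wz":1.2,"jaw":-1},{"x":0,"y":0,"z":20,"wx":0,"wy":0,"wz":0,"jaw":-1},{"x":0,"y":0,"z":20,"wx":0,"wy":0,"wz":0,"jaw":-1},{"x":0,"y":0,"z":20,"wx":0,"wy":0,"wz":0,"jaw":-1},{"x":0,"y":0,"z":15,"wx":0,"wy":0,"wz":0,"jaw":-1},{"x":0,"y":0,"z":4,"wx":0,"wy":0,"wz":0,"jaw":-1},{"x":0,"y":0,"z":0,"wx":0,"wy":0,"wz":0,"jaw":-1},{"x":0,"y":0,"z":0,"wx":0,"wy":0,"wz":0,"jaw":-1},{"x":0,"y":0,"z":0,"wx":0,"wy":0,"wz":0,"jaw":-1},{"x":0,"y":0,"z":0,"wx":0,"wy":0,"wz":0,"jaw":-1}]'; python3 - <<'E'
from h import *
d=snap("top","t6")
print(*gap(d)[2],sep="\n ")
E
```

```text
time_s: 11.28
ee_pos: [0.4975, 0.0819, 0.0836]
tool_rot: [3.141, 0.044, 0.004]
ft_force: [0.1, -0.1, 2.0]
finger_gap: -0.0
([238, 18, 44, 60, 1746], [258.3, 41.9])
 ([264, 75, 19, 20, 211], [274.0, 83.1])
```

```bash
python3 -m creep '[{"x":0,"y":-8,"z":1.5,"wx":0,"wy":0,"wz":0,"jaw":-1},{"x":0,"y":-10,"z":1,"wx":0,"wy":0,"wz":0,"jaw":-1},{"x":0,"y":-10,"z":1,"wx":0,"wy":0,"wz":0,"jaw":-1},{"x":0,"y":-10,"z":1,"wx":0,"wy":0,"wz":0,"jaw":-1},{"x":0,"y":0,"z":0,"wx":0,"wy":0,"wz":0,"jaw":-1},{"x":0,"y":0,"z":-15,"wx":0,"wy":0,"wz":0,"jaw":-1},{"x":0,"y":0,"z":-15,"wx":0,"wy":0,"wz":0,"jaw":-1},{"x":0,"y":0,"z":0,"wx":0,"wy":0,"wz":0,"jaw":-1},{"x":0,"y":0,"z":0,"wx":0,"wy":0,"wz":0,"jaw":-1},{"x":0,"y":0,"z":0,"wx":0,"wy":0,"wz":0,"jaw":-1}]'; python3 - <<'E'
from h import *
d=snap("top","t7")
print(*gap(d)[2],sep="\n ")
E
```

```text
time_s: 12.17
ee_pos: [0.495, 0.1022, 0.1125]
tool_rot: [-3.133, -0.083, 0.0]
ft_force: [0.5, 0.2, -0.4]
finger_gap: 0.0003
([238, 17, 43, 76, 1952], [258.4, 45.9])
```

The pointer is now close to the mark. I'll move the wrist camera over the scale for a precise look.

```bash
python3 -m creep '[{"x":0,"y":0,"z":-30,"wx":0,"wy":0,"wz":1,"jaw":-1},{"x":0,"y":0,"z":-30,"wx":0,"wy":0,"wz":0,"jaw":-1},{"x":25,"y":0,"z":-10,"wx":0,"wy":0,"wz":0,"jaw":-1},{"x":25,"y":0,"z":0,"wx":0,"wy":0,"wz":0,"jaw":-1},{"x":25,"y":0,"z":0,"wx":0,"wy":0,"wz":0,"jaw":-1},{"x":20,"y":0,"z":0,"wx":0,"wy":0,"wz":0,"jaw":-1},{"x":0,"y":0,"z":0,"wx":0,"wy":0,"wz":0,"jaw":-1},{"x":0,"y":0,"z":0,"wx":0,"wy":0,"wz":0,"jaw":-1},{"x":0,"y":0,"z":0,"wx":0,"wy":0,"wz":0,"jaw":-1},{"x":0,"y":0,"z":0,"wx":0,"wy":0,"wz":0,"jaw":-1}]'; python3 - <<'E'
from h import *
w=snap("wrist","w7")
px=proj(w,[.66,.107,.03]);print(px)
x,y=int(px[0]),int(px[1]);x0=max(0,x-80);y0=max(0,y-60);print(x0,y0)
cv2.imwrite("pics/w7c.png",cv2.resize(w["color"][y0:y0+120,x0:x0+160,::-1],None,fx=5,fy=5,interpolation=cv2.INTER_CUBIC))
E
```

```text
time_s: 13.05
ee_pos: [0.586, 0.1005, 0.1736]
tool_rot: [-3.13, -0.063, 0.03]
ft_force: [0.1, 0.6, 0.6]
finger_gap: 0.0004
[323.78288556  85.66294914]
243 25
```

View pics/w7c.png

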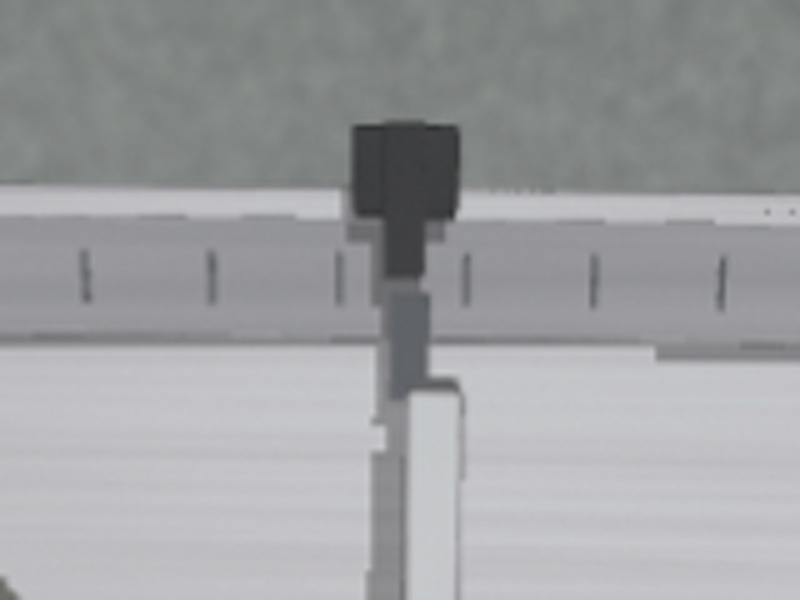

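The close view is clear. The mark bar tip spans 385–425 (centre 405, row 277) and the pointer tip spans 388–430 (centre 409, row 292). They are nearly aligned.

```bash
python3 - <<'E'
from h import *
d=load("pics/w7.npy")
f=lambda u,v,z: ray(d,(243+(u+.5)/5-.5,25+(v+.5)/5-.5),z)
m=f(405,277,.030);p=f(409,292,.024)
print("mark w",f(385,270,.03)-f(425,270,.03),"ptr w",f(388,310,.024)-f(430,310,.024))
ticks=[f(u,276,.0125) for u in(85,722)]
v=ticks[0]-ticks[1];print("tick dist",v,np.degrees(np.arctan2(-v[0],v[1])))
v/=np.linalg.norm(v);print(m,p,"gap mm",1e3*(m-p)@v, "using 1.5deg",1e3*(m-p)@np.array([-.0265,.9996,0]))
# axis of fence from wrist: pointer bar left edge vs fence edge
E
```

```text
mark w [-0.00024728  0.0059881   0.        ] ptr w [-0.00026866  0.00645998  0.        ]
tick dist [-0.00419027  0.10142172  0.        ] 2.3658457388601115
[0.66406801 0.10730253 0.03      ] [0.66190403 0.1066935  0.024     ] gap mm 0.51918333436507 using 1.5deg 0.5514425377826689
```

The pointer is short by about 0.5 mm, which is about 1.7 mm of rim. I'll make one gentle nudge at the wheel top.

```bash
python3 -m creep '[{"x":-30,"y":3,"z":0,"wx":0,"wy":0,"wz":0,"jaw":-1},{"x":-30,"y":3,"z":0,"wx":0,"wy":0,"wz":0,"jaw":-1},{"x":-27,"y":3,"z":0,"wx":0,"wy":0,"wz":0,"jaw":-1},{"x":0,"y":0,"z":25,"wx":0,"wy":0,"wz":0,"jaw":-1},{"x":0,"y":0,"z":25,"wx":0,"wy":0,"wz":0,"jaw":-1},{"x":0,"y":0,"z":20,"wx":0,"wy":0,"wz":0,"jaw":-1},{"x":0,"y":0,"z":11,"wx":0,"wy":0,"wz":0,"jaw":-1},{"x":0,"y":0,"z":0,"wx":0,"wy":0,"wz":0,"jaw":-1},{"x":0,"y":0,"z":0,"wx":0,"wy":0,"wz":0,"jaw":-1},{"x":0,"y":0,"z":0,"wx":0,"wy":0,"wz":0,"jaw":-1}]'
```

```text
time_s: 13.93
ee_pos: [0.4853, 0.0888, 0.0926]
tool_rot: [-3.13, -0.065, 0.033]
ft_force: [-0.4, -0.9, 0.2]
finger_gap: 0.0003
```

```bash
python3 -m creep '[{"x":12,"y":-1,"z":0,"wx":0,"wy":0,"wz":0,"jaw":-1},{"x":0,"y":0,"z":5,"wx":0,"wy":0,"wz":0,"jaw":-1},{"x":0,"y":0,"z":2,"wx":0,"wy":0,"wz":0,"jaw":-1},{"x":0,"y":0,"z":1,"wx":0,"wy":0,"wz":0,"jaw":-1},{"x":0,"y":0,"z":1,"wx":0,"wy":0,"wz":0,"jaw":-1},{"x":0,"y":-4,"z":1,"wx":0,"wy":0,"wz":0,"jaw":-1},{"x":0,"y":0,"z":0,"wx":0,"wy":0,"wz":0,"jaw":-1},{"x":0,"y":0,"z":-10,"wx":0,"wy":0,"wz":0,"jaw":-1},{"x":0,"y":0,"z":-25,"wx":0,"wy":0,"wz":0,"jaw":-1},{"x":0,"y":0,"z":-25,"wx":0,"wy":0,"wz":0,"jaw":-1}]'
python3 -m creep '[{"x":0,"y":0,"z":-25,"wx":0,"wy":0,"wz":0,"jaw":-1},{"x":29,"y":0,"z":0,"wx":0,"wy":0,"wz":0,"jaw":-1},{"x":29,"y":0,"z":0,"wx":0,"wy":0,"wz":0,"jaw":-1},{"x":29,"y":0,"z":0,"wx":0,"wy":0,"wz":0,"jaw":-1},{"x":0,"y":0,"z":0,"wx":0,"wy":0,"wz":0,"jaw":-1},{"x":0,"y":0,"z":0,"wx":0,"wy":0,"wz":0,"jaw":-1},{"x":0,"y":0,"z":0,"wx":0,"wy":0,"wz":0,"jaw":-1},{"x":0,"y":0,"z":0,"wx":0,"wy":0,"wz":0,"jaw":-1},{"x":0,"y":0,"z":0,"wx":0,"wy":0,"wz":0,"jaw":-1},{"x":0,"y":0,"z":0,"wx":0,"wy":0,"wz":0,"jaw":-1}]'; python3 - <<'E'
from h import *
w=snap("wrist","w8")
px=proj(w,[.66,.107,.03]);print(px)
x,y=int(px[0]),int(px[1]);x0=max(0,x-80);y0=max(0,y-60);print(x0,y0)
cv2.imwrite("pics/w8c.png",cv2.resize(w["color"][y0:y0+120,x0:x0+160,::-1],None,fx=5,fy=5,interpolation=cv2.INTER_CUBIC))
E
```

```text
time_s: 14.77
ee_pos: [0.4937, 0.0942, 0.1432]
tool_rot: [-3.13, -0.066, 0.043]
ft_force: [1.4, 1.3, -0.9]
finger_gap: 0.0002
time_s: 15.6
ee_pos: [0.5835, 0.0985, 0.1801]
tool_rot: [-3.13, -0.068, 0.029]
ft_force: [-0.5, 0.5, 0.9]
finger_gap: 0.0001
[321.65105082  82.21909349]
241 22
```

View pics/w8c.png

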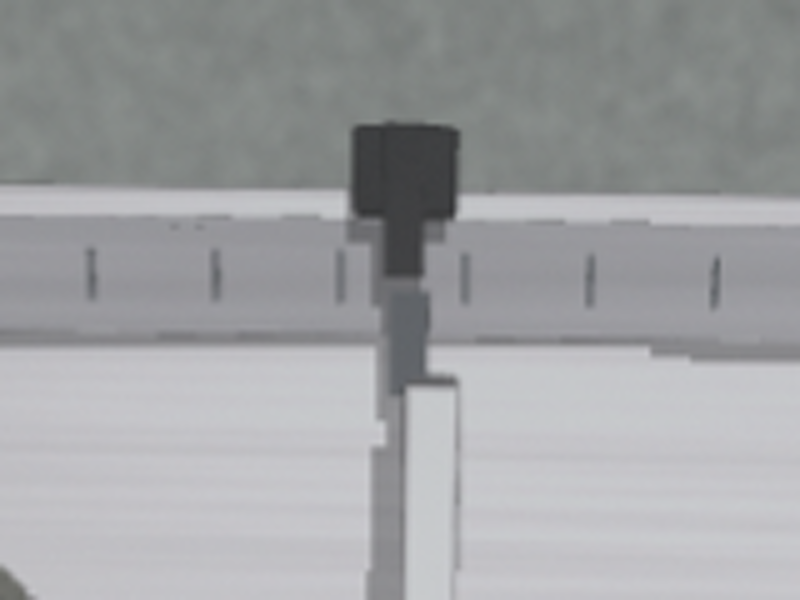

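After the nudge, the mark bar spans 385–423 (centre 404) and the pointer spans 388–428 (centre 408). That leaves about 0.4 mm between them on 6 mm bars, so they are lined up. Next I retreat and compare the whole scene with the first picture.

```bash
python3 -m creep '[{"x":0,"y":0,"z":-30,"wx":0,"wy":0,"wz":0,"jaw":-1},{"x":0,"y":0,"z":-30,"wx":0,"wy":0,"wz":0,"jaw":-1},{"x":-20,"y":35,"z":0,"wx":0,"wy":0,"wz":0,"jaw":-1},{"x":-20,"y":35,"z":0,"wx":0,"wy":0,"wz":0,"jaw":-1},{"x":-20,"y":35,"z":0,"wx":0,"wy":0,"wz":0,"jaw":-1},{"x":-20,"y":35,"z":0,"wx":0,"wy":0,"wz":0,"jaw":-1},{"x":-20,"y":35,"z":0,"wx":0,"wy":0,"wz":0,"jaw":-1},{"x":-20,"y":35,"z":0,"wx":0,"wy":0,"wz":0,"jaw":-1},{"x":-20,"y":35,"z":0,"wx":0,"wy":0,"wz":0,"jaw":-1},{"x":-20,"y":35,"z":0,"wx":0,"wy":0,"wz":0,"jaw":-1}]'
python3 -m creep '[{"x":-10,"y":35,"z":0,"wx":0,"wy":0,"wz":0,"jaw":-1},{"x":-10,"y":35,"z":0,"wx":0,"wy":0,"wz":0,"jaw":-1},{"x":-10,"y":35,"z":0,"wx":0,"wy":0,"wz":0,"jaw":-1},{"x":-10,"y":35,"z":0,"wx":0,"wy":0,"wz":0,"jaw":-1},{"x":0,"y":35,"z":0,"wx":0,"wy":0,"wz":0,"jaw":-1},{"x":0,"y":20,"z":0,"wx":0,"wy":0,"wz":0,"jaw":-1},{"x":0,"y":0,"z":0,"wx":0,"wy":0,"wz":0,"jaw":-1},{"x":0,"y":0,"z":0,"wx":0,"wy":0,"wz":0,"jaw":-1},{"x":0,"y":0,"z":0,"wx":0,"wy":0,"wz":0,"jaw":-1},{"x":0,"y":0,"z":0,"wx":0,"wy":0,"wz":0,"jaw":-1}]'; python3 - <<'E'
from h import *
d=snap("top","t9");a=load("pics/top0.npy")["color"].astype(int);b=d["color"].astype(int)
f=np.abs(a-b).max(2)
for n,(x0,y0,x1,y1) in dict(tall=(145,225,195,280),can=(345,225,390,270),carton=(350,172,402,215),jar=(217,190,245,225),clip=(260,166,274,179)).items(): print(n,(f[y0:y1,x0:x1]>40).sum())
cv2.imwrite("pics/t9c.png",cv2.resize(d["color"][150:290,140:410,::-1],None,fx=2.9,fy=2.9,interpolation=cv2.INTER_CUBIC))
E
```

```text
time_s: 16.48
ee_pos: [0.4323, -0.1915, 0.2432]
tool_rot: [-3.13, -0.096, 0.024]
ft_force: [0.7, -0.4, 0.2]
finger_gap: 0.0003
time_s: 17.32
ee_pos: [0.392, -0.4005, 0.2426]
tool_rot: [-3.131, -0.078, 0.025]
ft_force: [-0.3, 0.1, 0.3]
finger_gap: 0.0001
tall 0
can 0
carton 0
jar 0
clip 0
```

View pics/t9c.png

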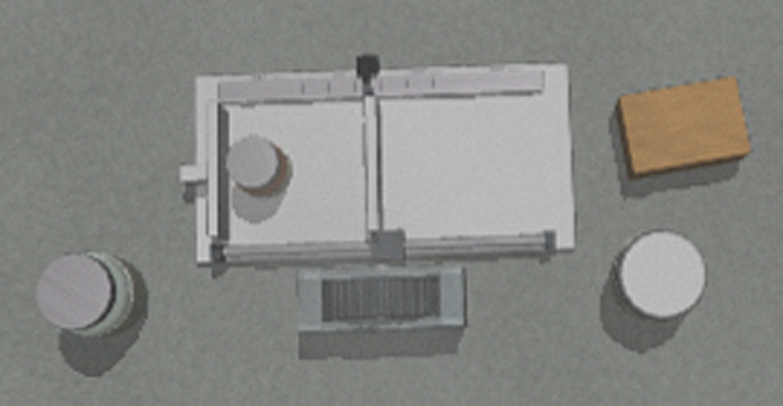

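The pointer at (370,85) sits in line with the marker bar at (368,75), nothing else has shifted, and the arm is clear. I'm handing in the job.

```bash
python3 -c "
from plant import r
print(r.close_job())"
```

```text
the job is handed in; nothing more can be done
None
```

The tray guide is set: I rolled the thumbwheel with the shut fingertips, about 28 mm of fence travel, until the pointer lined up with the marker. It took several strokes and one small nudge, and I handed in at about 17 s of the 72 s allowed.

**Alignment:** before the nudge, the close wrist view put the pointer 0.5 mm short of the mark. The nudge moved it only slightly. The last close view, read by eye rather than recalculated, leaves it about 0.4 mm short on 6 mm bars. I left it there.

**Surroundings:** a picture comparison with the start showed no change at either jar, the can, the carton or the marker clip. The hand was clear and the force reading near zero.

**What went less well:** one stroke gave no net movement because I pressed too far behind the top of the wheel. I levelled the tool and repeated it. The highest force I read at the end of a move was about 21 N.

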